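# Scoop broken porcelain out of the tray into the waste bin

### The job

A porcelain plate has broken in the shallow metal tray: slide the hand scoop under all three pieces, pressing lightly on the tray and running them up against its far lip without ramming it, then carry them over and tip them into the round waste bin. The pieces are sharp, so never touch them with the gripper or arm; take the scoop by its black grip. Finish by laying the empty scoop flat in the tray and letting go, and leave the other glassware and boxes where they stand.

Things in the scene. Friction and masses are not known exactly. Their poses are not given: they have to be found in the camera images.
- tray: shallow bare metal tray, fixed, 260 mm long (its x) x 180 mm wide (y), floor 4 mm thick, lips 18 mm high and 4 mm thick along both sides (inner faces y = +/-86 mm) and across the far end (inner face x = +126 mm); the near end (-x) is open. Origin: centre of the underside, on the worktop.
- scoop: steel hand scoop, loose, 0.16 kg: flat pan 85 mm long (its x) x 115 mm wide (y), floor 2 mm thick, open at the front (+x), side walls 22 mm high, 2 mm thick, back wall 26 mm. A black grip, 18 mm thick (y) x 28 mm deep, rises from the back wall, leaning back 20 degrees (upward direction (-0.342, 0, 0.940)), its top 92 mm above the underside. Origin: centre of the pan's underside.
- scoop_grip (a point): middle of the scoop's black grip, where to pinch it across its 18 mm thickness with the fingers pointing down along the leaning grip; in the scoop's frame at (-61.3, 0, 64.7) mm; the grip goes on 30 mm above and 35 mm below this point along its axis
- scoop_edge (a point): middle of the scoop's straight front edge, at its underside: (42.5, 0, 0) mm in the scoop's frame
- plate_piece: flat D-shaped piece of white porcelain about 46 x 37 mm, 7 mm thick, underside bevelled all round so that the rim stands 3.5 mm off the floor; origin on its underside
- chip_1: chunky white porcelain chip about 24 mm wide, 16 mm high; origin on its underside as it first lies
- chip_2: chunky white porcelain chip about 25 mm wide, 13 mm high; origin on its underside as it first lies
- bin: round grey plastic waste bin, open on top, fixed, 85 mm high, 172 mm across at the rim and 148 mm at the foot, walls 4 mm, floor 5 mm; origin: centre of the underside
- bin_mouth (a point): centre of the bin's mouth, 85 mm above the worktop
- crucible: small porcelain crucible, a whole cup 41 mm wide, 34 mm high; a loose bystander; origin: centre of the underside
- beaker_50: small empty glass beaker, 46 mm wide, 56 mm high; a loose bystander; origin: centre of the underside
- slide_box: white cardboard box, 53 x 77 x 22 mm; a loose bystander; origin: centre of the underside
- petri_3: covered petri dish, 93 mm wide, 16 mm high; a loose bystander; origin: centre of the underside
Things that resemble listed ones, but are neither listed nor needed, are in the scene too. What is shaped like the plate_piece but blue or yellow is not meant.

How it is judged:
By the outcome, as a careful person would: the job done as asked, in the order asked, and still so for the second after the job is handed in, with the robot touching nothing.
It also fails if it takes over 72 s, if anything falls off the work surface, if the arm or the gripper's body presses on something with over 40 N, if the wrist force passes 120 N, or if a joint passes its speed limit or range.

### The arm

A 7-joint arm with a two-finger parallel gripper is mounted at the origin on a cart in front of the work surface, level with it; the furniture and walls round the work are solid. World frame = base frame: x ahead of the robot, y to its left, z up, the work surface at z = 0. Lengths are in m, angles in rad, forces in N, time in s.
With the tool pointing down it reaches from about 0.425 to 0.875 m from the base axis. Payload 4.7 kg.
Tool frame: the origin (TCP) lies at the very end of the fingers, on their centre line; the grasp point (between the pads) lies bot.grip_point_offset behind it (bot.grip_point_offset is the distance from the TCP to the grasp point, in m); z points along the fingers, y is the line along which they close (so a half turn about z gives the same grasp; the last joint's range is limited). The gripper opens to 85 mm and grips with 20 to 120 N. Pads are 22 mm wide; open, the fingers measure 114 mm over their backs; the gripper's body (76 mm by 85 mm) begins 54 mm behind the grasp point. The pads swing forward as they close: fully open they stand 13 mm farther back than shut.
Start: joints at [1.225, 0.321, -0.07, 1.45, 0.023, 1.371, -0.057], TCP at [0.229, -0.608, 0.231] pointing down, gripper open.
Joint ranges: [-2.86, 2.86], [-0.3, 2.09], [-1.38, 1.24], [0.06, 2.45], [-1.56, 4.7], [0.09, 2.05], [-2.69, 2.69]. Speed limits (rad/s): [2.57, 2.57, 3.14, 3.14, 3.14, 3.14, 3.14].

### API

Orientations are given as a unit quaternion [w, x, y, z].
In Python, from workcell import bot, imaging gives the robot as it stands. The module is installed in compiled form; this text tells all that it offers.
- The arm moves only by the shell command python3 -m handwheel 'ROWS'. ROWS is text: rows parted by semicolons, each of 7 numbers parted by spaces: the turn, a rotation vector about the tool's x, y, z in degrees, then the shift along the tool's x, y, z in m, then the finger opening in m, from 0 to 0.0854. In form: wx wy wz tx ty tz gripper; .... A call has 1 to 10 rows; each row is the pose to reach, as a shift and turn from the pose commanded when the call began, along the tool's axes at that moment; what a row does not reach only later rows make up. A row lasts 1/10 s, in which the tool goes at most 50 mm and 8.59 degrees, less where a joint would pass 70% of its speed; a pose out of reach is approached as far as the arm can. A call with a gripper value outside its range is refused whole. The fingers move at their own pace and stop on an object; the grip force is fixed at half the most. Time passes only in rows, so rows that repeat a pose let the fingers close. It gives the time, the measured TCP pose, the force, the opening and the grip force at its end, in the units of the state.
- bot.read_state(): the state, without advancing time (a new reading comes with each control period).
- imaging.snapshot(name): name is "scene" or "top" or "wrist"; returns the picture (384x512x3 uint8, red, green, blue); there is no depth.
- imaging.camera_model(name): a dict with "vertical_fov" (degrees; the focal length in pixels is half the picture's height over the tangent of half this angle, whatever the lens; pixels are square), "cx", "cy" (the principal point, pixels), "k1" (the pictures are not rectified: a ray, as slopes to the right and down, at radius r is drawn at 1 + k1 r^2 times it, then the intrinsics apply), "R" (3x3) and "t" (3): a world point X has camera coordinates R X + t. Camera axes: x right, y down, z forward; pixel columns grow to the right and rows downward; lengths in m; the calibration is good to about 2 mm. A picture is of the moment at which its call begins: read the wrist's pose just before it. camera_model takes no time and is no camera call; for the wrist camera it gives the pose at the moment of the call.
- bot.hand_in(): hands the job in; it is judged then, once.
The state is a dict: "t": time; "qpos": joint angles; "joint_vel": joint speeds; "tau": joint torques, N m; "ee_pos": TCP position; "ee_rot": TCP orientation; "ft_force": force on the tool from outside, world axes, zero at the start; "wrist_torque": the same for the moment, N m; "width": opening from 0.0 (shut) to 1.0 (fully open); "grasp_force": force on a finger pad.
Only numpy, scipy, OpenCV 4.12 (cv2) and the standard library are available. Lean on these libraries where they do the work, as an engineer would, in place of code of your own. Each camera call takes 0.05 s, during which the arm holds its last target. There are 200 camera calls.

## Working session

There is one attempt and no reset: what is moved stays moved. The work goes in short steps, Python scripts to look and compute and a shell command to move; the robot and the scene stay as the last step left them, time stands still between calls to the robot, and variables do not carry over. Pictures are saved under pics/ and viewed, at most 10 in all, crops included, and the job is handed in when it is done.

```bash
mkdir -p pics; python3 - <<'E'
from workcell import bot, imaging
import cv2, numpy as np
print(bot.read_state(), bot.grip_point_offset)
for n in ("scene","top"):
    im=imaging.snapshot(n); cv2.imwrite(f"pics/{n}0.png",cv2.cvtColor(im,cv2.COLOR_RGB2BGR))
    big=cv2.resize(im,(800,600),interpolation=cv2.INTER_CUBIC); cv2.imwrite(f"pics/{n}0b.png",cv2.cvtColor(big,cv2.COLOR_RGB2BGR))
    print(n,imaging.camera_model(n))
E
```

```text
{'t': 0.0, 'qpos': array([ 1.22510325,  0.32183257, -0.07008434,  1.45168991,  0.0225965 ,
        1.37080616, -0.05687299]), 'joint_vel': array([-0.00109419, -0.00114212,  0.00088391, -0.00050047, -0.00087671,
        0.0013394 , -0.00024826]), 'tau': array([ 5.56009836e-04, -4.93574309e+01, -3.81629197e-01, -3.14327967e+01,
        1.28514133e-02,  1.15440076e-02, -2.69557262e-06]), 'ee_pos': array([ 0.22861368, -0.60788403,  0.2302098 ]), 'ee_rot': array([-9.48970736e-04,  9.83856657e-01,  1.78955660e-01, -2.21560743e-04]), 'ft_force': array([0.19841137, 0.22159083, 0.67738744]), 'wrist_torque': array([ 0.04069205, -0.03598062,  0.0200066 ]), 'grasp_force': 0.0, 'width': 1.0011581329700872} 0.0187
scene {'vertical_fov': 43.47831180174742, 'cx': 267.4151918275593, 'cy': 196.44993224335585, 'k1': 0.052052773088485826, 'R': array([[-0.51818765, -0.855112  ,  0.01627954],
       [-0.46269269,  0.26427615, -0.84621132],
       [ 0.71930316, -0.44602868, -0.53259871]]), 't': array([0.29921285, 0.34647994, 1.05502189])}
top {'vertical_fov': 49.894732281226844, 'cx': 257.0899221974192, 'cy': 193.28197753127725, 'k1': 0.03222327102439113, 'R': array([[-0.00248818, -0.99993832,  0.01082385],
       [-0.99911709,  0.0020319 , -0.04196325],
       [ 0.04193867, -0.0109187 , -0.99906052]]), 't': array([-0.00174501,  0.55396206,  1.12082406])}
```

View pics/scene0b.png

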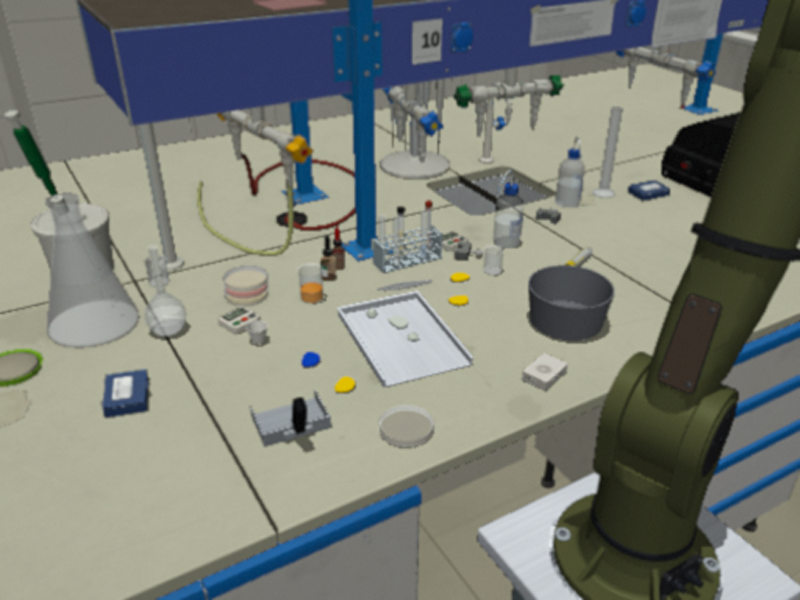

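View pics/top0b.png

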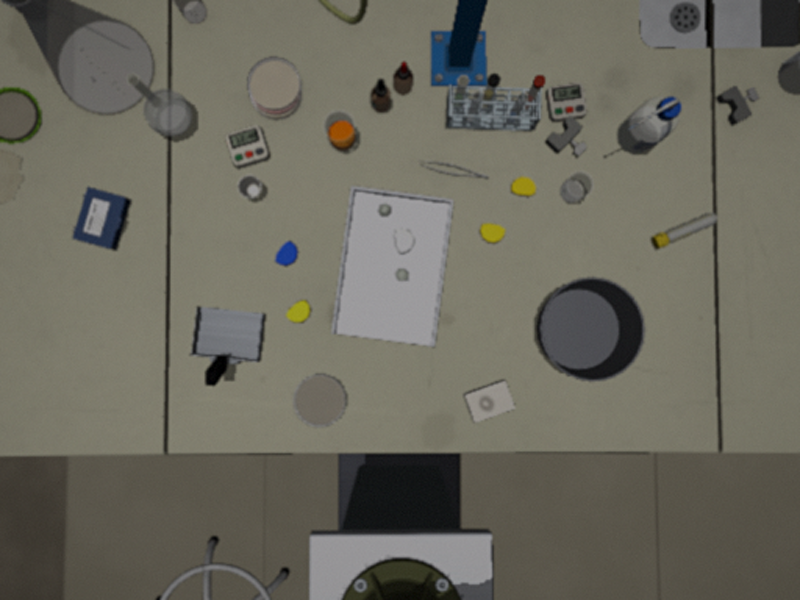

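The top view (800 px scale) shows the scoop at (230,335), front toward +x. The tray is at (393,267) with chip_1 at (385,210), the plate piece at (403,240) and chip_2 at (402,274). The bin is at (590,328), the petri dish at (320,400) and the slide box at (490,400). In the scene view the scoop is at (290,417) and the tray at (405,338).

```bash
cat > h.py <<'E'
import numpy as np, cv2
from workcell import bot, imaging
from scipy.spatial.transform import Rotation as Ro
def K(m):
    f=192/np.tan(np.radians(m["vertical_fov"]/2)); return np.array([[f,0,m["cx"]],[0,f,m["cy"]],[0,0,1.]])
def dist(m): return np.array([m["k1"],0,0,0,0.])
def proj(m,P):
    return cv2.projectPoints(np.atleast_2d(np.array(P,float)),cv2.Rodrigues(m["R"])[0],m["t"],K(m),dist(m))[0][:,0]
def ray(m,uv):
    n=cv2.undistortPoints(np.array(uv,float).reshape(-1,1,2),K(m),dist(m))[:,0]
    return -m["R"].T@m["t"], np.c_[n,np.ones(len(n))]@m["R"]
def onz(m,uv,z):
    c,d=ray(m,uv); return c+d*((z-c[2])/d[:,2])[:,None]
def tri(views):  # [(m,uv)...]
    A=np.zeros((3,3));b=np.zeros(3)
    for m,uv in views:
        c,d=ray(m,[uv]);d=d[0]/np.linalg.norm(d[0]);M=np.eye(3)-np.outer(d,d);A+=M;b+=M@c
    return np.linalg.solve(A,b)
def quat(q): return Ro.from_quat(np.r_[q[1:],q[0]])
def cmd(p,R,p0=None,R0=None):
    """row (deg, m) from pose p0,R0 (measured if None) to p,R"""
    s=bot.read_state()
    p0=s["ee_pos"] if p0 is None else p0; R0=quat(s["ee_rot"]) if R0 is None else R0
    return np.round(np.r_[np.degrees((R0.inv()*R).as_rotvec()),R0.inv().apply(np.array(p)-p0)],4)
E
python3 - <<'E'
from h import *
m=imaging.camera_model("top"); s=512/800
pts=dict(sc_fl=(197,308),sc_fr=(265,313),sc_bl=(193,354),sc_br=(262,361),grip=(217,369),t_fl=(352,188),t_fr=(452,201),t_nl=(335,333),t_nr=(436,346),chip1=(385,210),plate=(403,240),chip2=(402,274),petri=(320,400),slide=(490,400),cruc=(252,188),beak=(574,189))
z=dict(sc_fl=.022,sc_fr=.022,grip=.09,sc_bl=.022,sc_br=.022)
for k,v in pts.items(): print(k,onz(m,[np.array(v)*s],z.get(k,.01))[0].round(3))
print('bin',onz(m,[np.array((590,328))*s],.085)[0].round(3))
print(K(imaging.camera_model("wrist"))[0,0]); w=imaging.camera_model("wrist"); c=-w["R"].T@w["t"]; st=bot.read_state(); R=quat(st["ee_rot"])
print("cam in tool",R.inv().apply(c-st["ee_pos"]), (w["R"]@R.as_matrix()).round(3))
for n,(x0,x1,y0,y1) in dict(top=(115,300,110,256),scene=(155,310,180,296)).items():
    im=cv2.imread(f"pics/{n}0.png")[y0:y1,x0:x1]; f=800/(x1-x0) if n=="scene" else 4
    cv2.imwrite(f"pics/{n}c.png",cv2.resize(im,None,fx=f,fy=f,interpolation=cv2.INTER_CUBIC))
E
```

```text
sc_fl [0.544 0.351 0.022]
sc_fr [0.535 0.234 0.022]
sc_bl [0.465 0.357 0.022]
sc_br [0.452 0.239 0.022]
grip [0.443 0.297 0.09 ]
t_fl [0.756 0.084 0.01 ]
t_fr [ 0.733 -0.092  0.01 ]
t_nl [0.5   0.114 0.01 ]
t_nr [ 0.477 -0.063  0.01 ]
chip1 [0.717 0.026 0.01 ]
plate [ 0.664 -0.006  0.01 ]
chip2 [ 0.603 -0.004  0.01 ]
petri [0.383 0.14  0.01 ]
slide [ 0.382 -0.157  0.01 ]
cruc [0.756 0.26  0.01 ]
beak [ 0.754 -0.309  0.01 ]
bin [ 0.508 -0.311  0.085]
333.2583703845266
cam in tool [ 0.08338854 -0.00022163 -0.14208967] [[-0.001  1.    -0.   ]
 [-0.947 -0.001 -0.32 ]
 [-0.32  -0.     0.947]]
```

```bash
cat >> h.py <<'E'
def tool(yaw,tilt=20):  # deg; tilt = lean of fingers forward
    return Ro.from_euler("z",yaw,degrees=True)*Ro.from_matrix(np.array([[1,0,0],[0,-1,0],[0,0,-1.]]))*Ro.from_euler("y",tilt,degrees=True)
E
python3 - <<'E'
from h import *
print(tool(0).as_matrix().round(3))
print(cmd((.52,-.15,.30),tool(-5)))
E
```

```text
[[ 0.94   0.     0.342]
 [ 0.    -1.     0.   ]
 [ 0.342  0.    -0.94 ]]
[-4.5632 19.693  25.3386  0.4339 -0.3262 -0.0692]
```

View pics/topc.png

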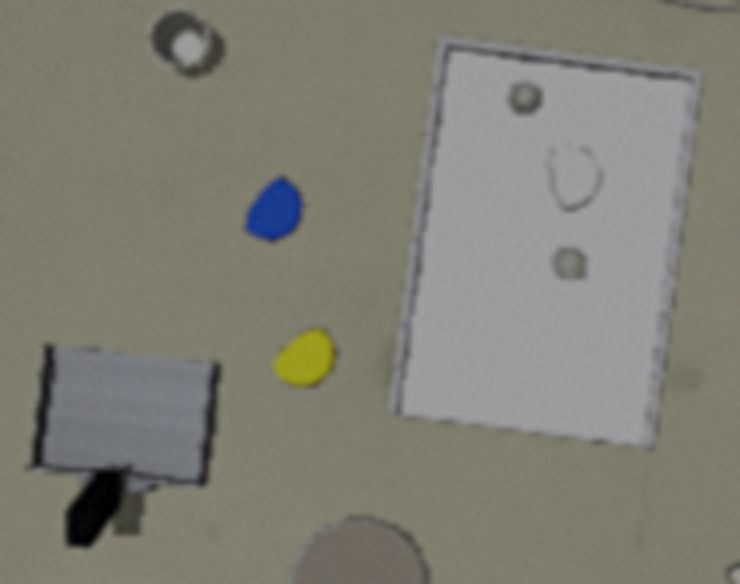

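The crop (4x of the top view) shows the scoop pan with corners (48,347), (217,364), (205,483) and (38,467), and the grip at (95,505). Tray corners are (443,42), (697,75), (652,445) and (392,412). The chips are at (525,97) and (570,263), and the plate piece is at (574,175).

```bash
python3 -m handwheel '-2 8 8 0.04 -0.03 -0.007 0.0854; -3 14 16 0.087 -0.065 -0.014 0.0854; -4.56 19.7 25.3 0.13 -0.098 -0.021 0.0854; -4.56 19.7 25.3 0.174 -0.13 -0.028 0.0854; -4.56 19.7 25.3 0.217 -0.163 -0.035 0.0854; -4.56 19.7 25.3 0.26 -0.196 -0.042 0.0854; -4.56 19.7 25.3 0.304 -0.228 -0.048 0.0854; -4.56 19.7 25.3 0.347 -0.261 -0.055 0.0854; -4.56 19.7 25.3 0.391 -0.294 -0.062 0.0854; -4.56 19.7 25.3 0.434 -0.326 -0.069 0.0854'
python3 - <<'E'
from h import *
print(cmd((.46,.29,.22),tool(-5)), quat(bot.read_state()["ee_rot"]).as_matrix().round(2))
E
```

```text
t: 1.1
ee_pos: [0.4955, -0.1879, 0.2943]
ee_rot: [0.009, 0.984, -0.043, 0.174]
ft_force: [1.1, -0.9, 0.7]
width: 0.997
grasp_force: 0.0
[ 0.1044 -0.0408  0.0647 -0.0972 -0.4732  0.0425] [[ 0.94 -0.09  0.34]
 [-0.08 -1.   -0.03]
 [ 0.34  0.   -0.94]]
```

```bash
python3 -m handwheel '0 0 0 -0.013 -0.048 0.0045 0.0854; 0 0 0 -0.026 -0.096 0.009 0.0854; 0 0 0 -0.039 -0.144 0.0135 0.0854; 0 0 0 -0.052 -0.192 0.018 0.0854; 0 0 0 -0.065 -0.24 0.0225 0.0854; 0 0 0 -0.078 -0.288 0.027 0.0854; 0 0 0 -0.091 -0.336 0.0315 0.0854; 0 0 0 -0.104 -0.384 0.036 0.0854; 0 0 0 -0.12 -0.433 0.0416 0.0854; 0 0 0 -0.12 -0.433 0.0416 0.0854'
python3 -m handwheel '0 0 0 0 0 0 0.06; 0 0 0 0 0 0 0.06'
python3 - <<'E'
from h import *
s=bot.read_state(); print(s["ee_pos"],s["ft_force"],s["width"]); m=imaging.camera_model("wrist"); im=imaging.snapshot("wrist")
np.save("m1.npy",m,allow_pickle=True); im=cv2.cvtColor(im,cv2.COLOR_RGB2BGR); cv2.imwrite("pics/w1.png",im)
cv2.imwrite("pics/w1b.png",cv2.resize(im,(800,600),interpolation=cv2.INTER_CUBIC))
E
```

```text
t: 2.1
ee_pos: [0.4442, 0.2008, 0.2222]
ee_rot: [0.008, 0.984, -0.042, 0.174]
ft_force: [0.9, -0.4, 0.3]
width: 0.998
grasp_force: 0.0
t: 2.3
ee_pos: [0.4447, 0.1996, 0.222]
ee_rot: [0.009, 0.984, -0.041, 0.173]
ft_force: [-0.3, -0.2, -0.3]
width: 0.71
grasp_force: 0.0
[0.44467483 0.19955434 0.22201045] [-0.30015127 -0.16072179 -0.31214306] 0.7098662681476073
```

View pics/w1b.png

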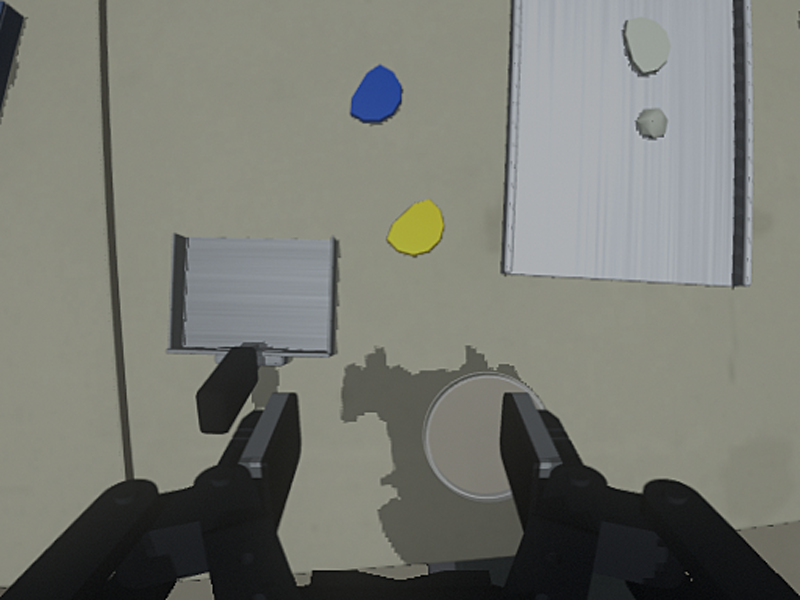

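Wrist view 1 (800 px scale): the scoop wall tops are at about (176,235), (337,238), (331,355) and (168,353), with the grip top near (213,415). The tray's near corners are (503,273) and (750,285). The petri dish is at (485,435), under the gripper.

```bash
python3 - <<'E'
from h import *
m=np.load("m1.npy",allow_pickle=True).item(); s=.64
mt=imaging.camera_model("top")
for uv,z in [((176,235),.022),((337,238),.022),((331,355),.026),((168,353),.026),((213,415),.09),((503,273),.018),((750,285),.018),((646,45),.006),((652,123),.006),((485,435),.016)]: print(uv,onz(m,[np.array(uv)*s],z)[0].round(4))
# top crop 4x from (115,110)
T=lambda u,v:(u/4+115,v/4+110)
for a,b in [((176,235),(48,347)),((337,238),(217,364)),((331,355),(205,483)),((168,353),(38,467)),((503,273),(392,412))]: print("tri",tri([(m,np.array(a)*s),(mt,T(*b))]).round(4))
E
python3 -m handwheel '0 0 0 0 -0.045 0 0.06; 0 0 0 0 -0.09 0 0.06; 0 0 0 0 -0.09 0 0.06; 0 0 0 0 -0.09 0 0.06'
python3 - <<'E'
from h import *
s=bot.read_state(); print(s["ee_pos"],s["width"]); m=imaging.camera_model("wrist"); im=imaging.snapshot("wrist")
np.save("m2.npy",m,allow_pickle=True); im=cv2.cvtColor(im,cv2.COLOR_RGB2BGR); cv2.imwrite("pics/w2.png",im)
cv2.imwrite("pics/w2b.png",cv2.resize(im,(800,600),interpolation=cv2.INTER_CUBIC))
E
```

```text
(176, 235) [0.5454 0.3493 0.022 ]
(337, 238) [0.5331 0.2359 0.022 ]
(331, 355) [0.4525 0.2461 0.026 ]
(168, 353) [0.4631 0.3593 0.026 ]
(213, 415) [0.4279 0.3074 0.09  ]
(503, 273) [0.4993 0.1216 0.018 ]
(750, 285) [ 0.4759 -0.0591  0.018 ]
(646, 45) [ 0.6646 -0.0073  0.006 ]
(652, 123) [ 0.6035 -0.0043  0.006 ]
(485, 435) [0.3863 0.1439 0.016 ]
tri [0.5446 0.3472 0.0267]
tri [0.5334 0.2359 0.0189]
tri [ 0.4496  0.2539 -0.0329]
tri [0.4652 0.3393 0.0705]
tri [0.5003 0.1185 0.0032]
t: 2.75
ee_pos: [0.4538, 0.2873, 0.2221]
ee_rot: [0.009, 0.984, -0.043, 0.173]
ft_force: [-0.5, -1.0, 0.7]
width: 0.704
grasp_force: 0.0
[0.45376366 0.28731092 0.222118  ] 0.7040002507834768
```

View pics/w2b.png

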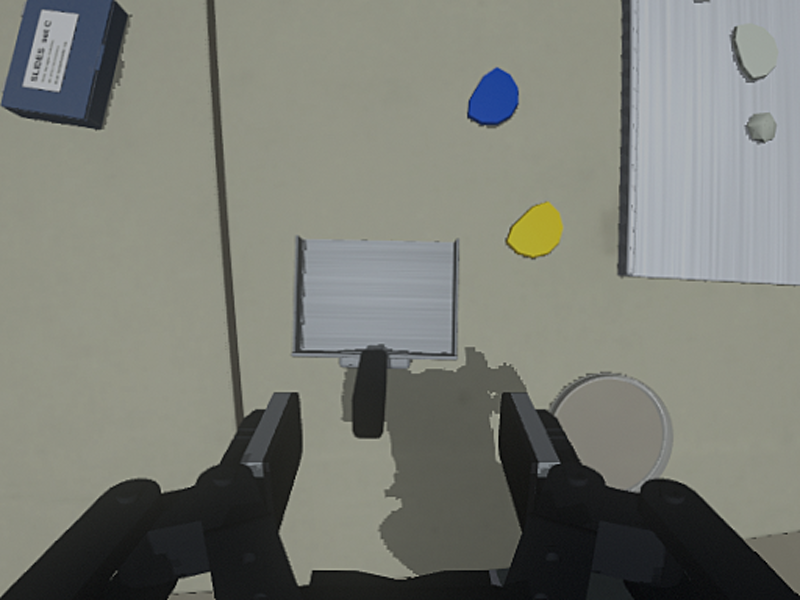

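Wrist view 2: the scoop wall tops are at (297,237), (458,239), (457,355) and (293,355), and the grip top at (369,430). The slide box to the left, at (65,60), is a dark look-alike.

```bash
python3 - <<'E'
from h import *
from scipy.optimize import least_squares
M=[np.load(f"m{i}.npy",allow_pickle=True).item() for i in (1,2)]
P=np.array([(42.5,57.5,22),(42.5,-57.5,22),(-42.5,-57.5,26),(-42.5,57.5,26),(-70.9,0,91)])/1000
U=[np.array([(176,235),(337,238),(331,355),(168,353),(211,424)])*.64,np.array([(297,237),(458,239),(457,355),(293,355),(369,430)])*.64]
W=lambda p:Ro.from_euler("z",p[3]).apply(P)+p[:3]
f=lambda p:np.concatenate([(proj(m,W(p))-u).ravel() for m,u in zip(M,U)])
r=least_squares(f,[.5,.295,0,-.08],loss="soft_l1"); print(r.x,np.degrees(r.x[3]),f(r.x).reshape(2,-1,2).round(1).tolist())
p=r.x; yaw=np.degrees(p[3]); R=tool(yaw)
g=Ro.from_euler("z",p[3]).apply([-.0613,0,.0647])+np.r_[p[:2],0]
tcp=g+R.apply([0,0,.0187]); print("grip",g,"tcp",tcp)
print("above",cmd(tcp-R.apply([0,0,.06]),R)); print("at",cmd(tcp,R))
E
```

```text
[ 0.49840336  0.29969142 -0.00496097 -0.11030368] -6.319935064266973 [[[-0.7, -0.5], [-1.3, -0.2], [-0.2, 2.2], [0.1, 0.4], [2.7, -6.6]], [[-0.1, -0.5], [0.7, 0.5], [0.3, 3.5], [-0.3, 1.2], [-0.1, -8.0]]]
grip [0.4374759  0.30643934 0.0647    ] tcp [0.44383281 0.30573529 0.04712775]
above [-0.2514 -0.0092  1.1741 -0.0709 -0.0193  0.1003]
at [-0.2514 -0.0092  1.1741 -0.0709 -0.019   0.1603]
```

```bash
python3 - <<'E'
from h import *
from scipy.optimize import least_squares
M=[np.load(f"m{i}.npy",allow_pickle=True).item() for i in (1,2)]
P=np.array([(42.5,57.5,22),(42.5,-57.5,22),(-42.5,-57.5,26),(-42.5,57.5,26),(-84,0,87)])/1000
U=[np.array([(176,235),(337,238),(331,355),(168,353),(213,433)])*.64,np.array([(297,237),(458,239),(457,356),(293,356),(369,438)])*.64]
W=lambda p:Ro.from_euler("z",p[3]).apply(P)+p[:3]
f=lambda p:np.concatenate([(proj(m,W(p))-u).ravel() for m,u in zip(M,U)])
for z in (0,1):
    F=f if z else (lambda q:f(np.r_[q[:2],0,q[2]])); 
    r=least_squares(F,[.5,.295,0,-.08] if z else [.5,.295,-.08],loss="soft_l1"); print(r.x,r.cost,r.fun.round(1))
    if not z: p=np.r_[r.x[:2],0,r.x[2]]
yaw=np.degrees(p[3]); R=tool(yaw)
g=Ro.from_euler("z",p[3]).apply([-.0613,0,.0647])+np.r_[p[:2],0]
tcp=g+R.apply([0,0,.0187]); print("grip",g,"tcp",tcp,yaw)
print("at",cmd(tcp,R))
E
```

```text
[ 0.49924034  0.29878837 -0.11226108] 12.93138354882193 [-1.8 -2.1 -1.1 -1.6 -0.1  1.8 -1.2 -0.2  1.5  1.5 -0.1 -2.1  2.1 -1.
  1.5  2.5 -0.5 -0.1  0.2  0.7]
[ 0.49896758  0.29992933 -0.00673642 -0.10797259] 6.228532211039655 [-0.4 -0.6 -1.5 -0.6 -0.2  1.5  0.6 -0.1  3.2  0.2 -0.1 -0.6  0.2  0.1
 -0.   2.1 -0.1  0.1 -0.2 -0.6]
grip [0.4383262  0.30565553 0.0647    ] tcp [0.44468172 0.30493904 0.04712775] -6.432086307639877
at [-0.2898 -0.0094  1.2795 -0.07   -0.0183  0.1606]
```

```bash
python3 -m handwheel '-0.29 0 1.28 -0.035 -0.018 0.03 0.06; -0.29 0 1.28 -0.07 -0.018 0.06 0.06; -0.29 0 1.28 -0.07 -0.018 0.08 0.06; -0.29 0 1.28 -0.07 -0.018 0.1 0.06; -0.29 0 1.28 -0.07 -0.018 0.12 0.06; -0.29 0 1.28 -0.07 -0.018 0.14 0.06; -0.29 0 1.28 -0.07 -0.018 0.16 0.06; -0.29 0 1.28 -0.07 -0.018 0.16 0.06; -0.29 0 1.28 -0.07 -0.018 0.16 0.06'
python3 - <<'E'
from h import *
s=bot.read_state(); print(s["ee_pos"],s["width"],s["ft_force"]); im=imaging.snapshot("wrist")
im=cv2.cvtColor(im,cv2.COLOR_RGB2BGR)
cv2.imwrite("pics/w3b.png",cv2.resize(im,(800,600),interpolation=cv2.INTER_CUBIC))
E
```

```text
t: 3.7
ee_pos: [0.4301, 0.2973, 0.0966]
ee_rot: [-0.008, 0.987, -0.057, 0.152]
ft_force: [-0.8, 0.0, -0.0]
width: 0.699
grasp_force: 0.0
[0.43012998 0.2973011  0.09663235] 0.698656158529645 [-0.80611191  0.00159439 -0.02574204]
```

View pics/w3b.png

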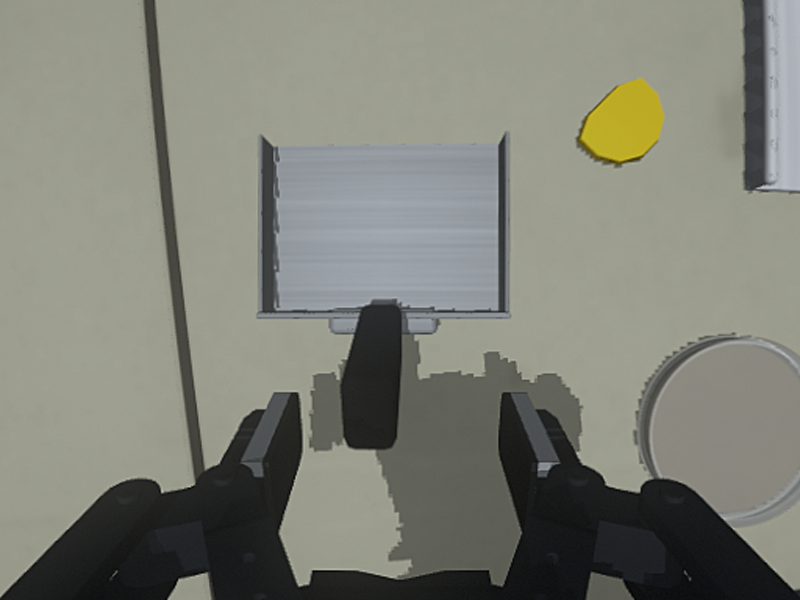

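The gripper has come up short of the grip: the scoop is ahead of it, the grip spans (345–400, 305–445), and the pads sit at (285,420) and (515,420). I'll check the joint limits.

```bash
python3 - <<'E'
from h import *
s=bot.read_state(); print(s["qpos"].round(3),s["ee_pos"]); R=quat(s["ee_rot"]); print(R.as_matrix().round(3))
for tilt in (20,10,0,-10):
    R=tool(-6.4,tilt); print(tilt,cmd(np.array([.4383,.3057,.0647])+R.apply([0,0,.0187]),R))
E
```

```text
[-0.593  0.024 -0.217  2.123  0.312  0.811 -2.688] [0.42890667 0.29750714 0.09462115]
[[ 0.949 -0.107  0.298]
 [-0.112 -0.994 -0.003]
 [ 0.296 -0.03  -0.955]]
20 [-1.717   2.7656 -0.3389  0.     -0.0077  0.05  ]
10 [-1.7410e+00 -7.2337e+00 -1.8810e-01 -3.2000e-03 -7.7000e-03  4.9900e-02]
0 [-1.75630e+00 -1.72329e+01 -3.58000e-02 -6.40000e-03 -7.70000e-03
  4.92000e-02]
-10 [-1.76260e+00 -2.72321e+01  1.18100e-01 -9.40000e-03 -7.70000e-03
  4.80000e-02]
```

```bash
python3 -m handwheel '-1.7 -5 0 -0.002 -0.008 0 0.06; -1.7 -9.2 -0.2 -0.004 -0.008 0.01 0.06; -1.7 -9.2 -0.2 -0.004 -0.008 0.025 0.06; -1.7 -9.2 -0.2 -0.004 -0.008 0.038 0.06; -1.7 -9.2 -0.2 -0.004 -0.008 0.05 0.06; -1.7 -9.2 -0.2 -0.004 -0.008 0.05 0.06;-1.7 -9.2 -0.2 -0.004 -0.008 0.05 0.06'
python3 - <<'E'
from h import *
s=bot.read_state(); print(s["qpos"].round(3),s["ee_pos"]); R=tool(-6.4,8); print(cmd(np.array([.4383,.3057,.0647])+R.apply([0,0,.0187]),R))
E
```

```text
t: 4.45
ee_pos: [0.4397, 0.3087, 0.0473]
ee_rot: [0.003, 0.996, -0.053, 0.071]
ft_force: [0.8, 0.4, -0.8]
width: 0.698
grasp_force: 0.0
[-0.536  0.195 -0.211  2.015  0.193  0.849 -2.54 ] [0.43974072 0.30869826 0.04727652]
[-0.1717 -0.0908  0.278   0.0013  0.0032  0.0013]
```

```bash
python3 -m handwheel '0 0 0 0.0013 0.003 0.0013 0.06; 0 0 0 0.0013 0.003 0.0013 0.03; 0 0 0 0.0013 0.003 0.0013 0; 0 0 0 0.0013 0.003 0.0013 0; 0 0 0 0.0013 0.003 0.0013 0; 0 0 0 0.0013 0.003 0.0013 0; 0 0 0 0.0013 0.003 0.0013 0'
python3 -m handwheel '0 0 0 0.006 0 -0.04 0; 0 0 0 0.011 0 -0.08 0; 0 0 0 0.016 0 -0.12 0; 0 0 0 0.016 0 -0.12 0;0 0 0 0.016 0 -0.12 0'
python3 - <<'E'
from h import *
s=bot.read_state(); print(s["qpos"].round(3),s["ee_pos"]); 
m=imaging.camera_model("wrist"); im=imaging.snapshot("wrist"); np.save("m4.npy",m,allow_pickle=True)
im=cv2.cvtColor(im,cv2.COLOR_RGB2BGR); cv2.imwrite("pics/w4.png",im)
cv2.imwrite("pics/w4b.png",cv2.resize(im,(800,600),interpolation=cv2.INTER_CUBIC))
E
```

```text
t: 5.15
ee_pos: [0.4416, 0.3063, 0.0471]
ee_rot: [0.002, 0.996, -0.053, 0.071]
ft_force: [-0.6, -0.6, 3.7]
width: 0.204
grasp_force: 58.7
t: 5.65
ee_pos: [0.4404, 0.3059, 0.168]
ee_rot: [0.002, 0.996, -0.053, 0.071]
ft_force: [0.3, -0.2, -2.3]
width: 0.202
grasp_force: 59.2
[-0.517  0.054 -0.215  1.903  0.129  1.091 -2.463] [0.44040691 0.30585821 0.16799841]
```

View pics/w4b.png

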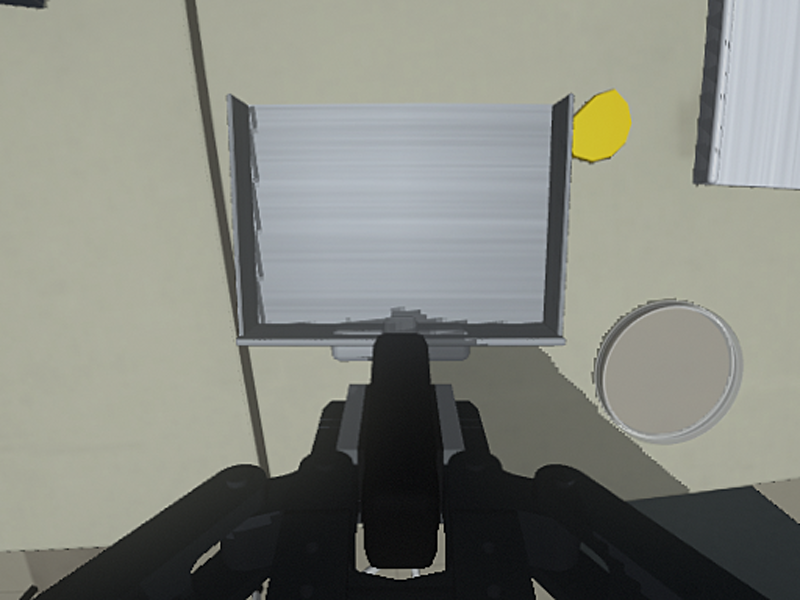

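Wrist view 4: the scoop is held and lifted. Wall tops are at (230,97), (572,97), (564,341) and (238,341); the floor's front edge is at row 104, columns 249–553.

```bash
python3 - <<'E'
from h import *
m=np.load("m4.npy",allow_pickle=True).item(); s=bot.read_state(); R=quat(s["ee_rot"])
P=np.array([(42.5,57,22),(42.5,-57,22),(-42.5,-57.5,26),(-42.5,57.5,26),(42.5,55.5,2),(42.5,-55.5,2),(-40.5,-55.5,2),(-40.5,55.5,2)])/1000
U=np.array([(230,97),(572,97),(565,343),(238,343),(249,104),(553,104),(545,323),(265,323)])*.64
ok,rv,tv=cv2.solvePnP(P,U,K(m),dist(m)); print((cv2.projectPoints(P,rv,tv,K(m),dist(m))[0][:,0]-U).round(1).tolist())
Rs=Ro.from_matrix(m["R"].T)*Ro.from_rotvec(rv[:,0]); p=m["R"].T@(tv[:,0]-m["t"])
print("scoop pos",p,"zyx",Rs.as_euler("zyx",degrees=True))
Rt=R.inv()*Rs; pt=R.inv().apply(p-s["ee_pos"]); print("in tool",pt,(Ro.from_matrix(tool(0,8).as_matrix())*Rt).as_euler("zyx",degrees=True))
# nominal: grasp pt coincides scoop_grip, flat when tilt 8
n=tool(0,8); g=np.array([-.0613,0,.0647]); print("nominal", n.inv().apply(-g)-np.array([0,0,.0187]))
E
```

```text
[[-0.0, -0.8], [0.8, -2.2], [-0.5, 1.2], [1.4, 1.2], [1.7, 1.0], [-0.5, -0.2], [-2.1, -0.0], [-1.0, 0.1]]
scoop pos [0.49821123 0.29959693 0.11755769] zyx [-5.97375182 -1.45742256 -0.73491681]
in tool [ 0.05142664 -0.00060403  0.05668978] [ 0.14012929 -1.48645752 -0.6766377 ]
nominal [0.05169893 0.         0.05390166]
```

```bash
cat >> h.py <<'E'
TC=np.array([.616,.013,0]); TY=-7.2
RT=tool(0,8).inv(); PT=np.array([.0514,-.0006,.0555])  # scoop in tool
def tray(x,y,z): return TC+Ro.from_euler("z",TY,degrees=True).apply([x,y,z])
def edge_pose(E,yaw,d):
    Rt=Ro.from_euler("zy",[0,0])if 0 else Ro.from_euler("z",yaw,degrees=True)*Ro.from_euler("y",d,degrees=True)*RT.inv()
    return np.array(E)-Rt.apply(PT+RT.apply([.0425,0,0])), Rt
def edge_now():
    s=bot.read_state(); R=quat(s["ee_rot"]); e=s["ee_pos"]+R.apply(PT+RT.apply([.0425,0,0]))
    Rs=R*RT; return Ro.from_euler("z",-TY,degrees=True).apply(e-TC).round(4), Rs.as_euler("zyx",degrees=True).round(2), s["ft_force"].round(1), s["wrist_torque"].round(2)
E
python3 - <<'E'
from h import *
print(edge_now())
for z in (.10,.03): print(cmd(*edge_pose(tray(-.05,0,z),TY,4)))
E
```

```text
(array([-0.1105,  0.2704,  0.1188]), array([-6.11, -0.05,  0.1 ]), array([-0.8,  0.4, -0.9]), array([-0.  ,  0.25, -0.07]))
[-0.2147 -4.0398  1.0719  0.0568  0.2696  0.0194]
[-0.2147 -4.0398  1.0719  0.047   0.2697  0.0887]
```

```bash
python3 -m handwheel '0 0 0 0.009 0.04 0.003 0; 0 -1 0.5 0.018 0.08 0.006 0; 0 -2 1 0.027 0.12 0.008 0; -0.2 -3 1 0.036 0.16 0.01 0; -0.2 -4 1 0.045 0.2 0.014 0; -0.2 -4 1 0.052 0.24 0.017 0; -0.2 -4 1 0.057 0.27 0.019 0; -0.2 -4 1 0.053 0.27 0.045 0; -0.2 -4 1 0.047 0.27 0.089 0; -0.2 -4 1 0.047 0.27 0.089 0'
python3 -m handwheel '0 0 0 0 0 0 0; 0 0 0 0 0 0 0'
python3 - <<'E'
from h import *
print(edge_now(),bot.read_state()["qpos"].round(2)); m=imaging.camera_model("wrist"); im=imaging.snapshot("wrist"); np.save("m5.npy",m,allow_pickle=True)
im=cv2.cvtColor(im,cv2.COLOR_RGB2BGR); cv2.imwrite("pics/w5.png",im)
cv2.imwrite("pics/w5b.png",cv2.resize(im,(800,600),interpolation=cv2.INTER_CUBIC))
for z in (.012,.006,.004): print(cmd(*edge_pose(tray(-.05,0,z),TY,4)))
E
```

```text
t: 6.7
ee_pos: [0.4637, 0.03, 0.0783]
ee_rot: [0.003, 0.998, -0.062, 0.028]
ft_force: [-1.5, -0.1, -1.5]
width: 0.205
grasp_force: 59.2
t: 6.9
ee_pos: [0.4713, 0.0316, 0.0865]
ee_rot: [0.001, 0.997, -0.062, 0.037]
ft_force: [0.9, 0.9, -1.9]
width: 0.202
grasp_force: 59.2
(array([-0.0482,  0.0012,  0.0321]), array([-7.1 ,  3.76,  0.57]), array([ 0.9,  0.9, -1.9]), array([0.01, 0.14, 0.03])) [-0.22  0.02  0.09  2.11  0.02  0.94 -1.84]
[-0.129  -0.2703  0.1005 -0.0036  0.0011  0.02  ]
[-0.129  -0.2703  0.1005 -0.004   0.0011  0.026 ]
[-0.129  -0.2703  0.1005 -0.0042  0.0011  0.028 ]
```

View pics/w5b.png

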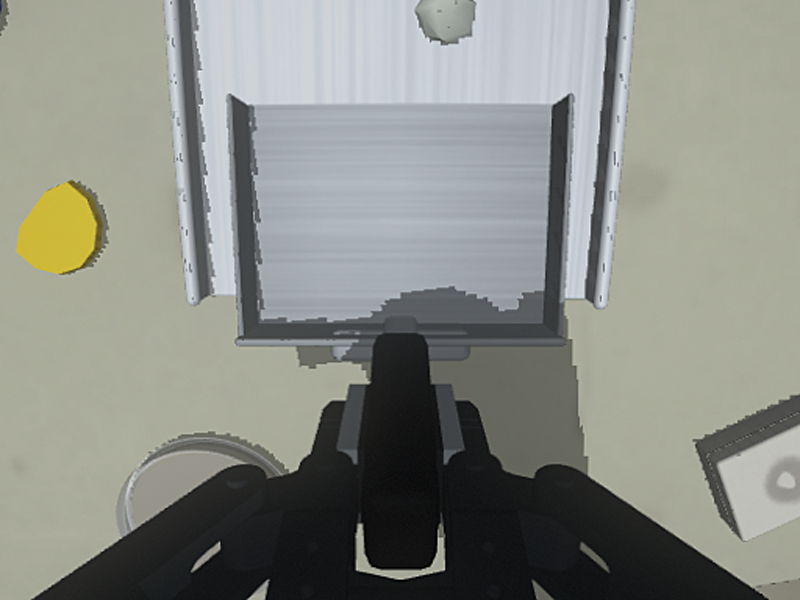

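Wrist view 5: the scoop sits between the tray's lips, whose near ends are at (193,302) and (601,302). Chip_2 is ahead at (446,15), and the yaw is aligned.

```bash
python3 - <<'E'
from h import *
m=np.load("m5.npy",allow_pickle=True).item()
q=onz(m,np.array([(193,303),(602,303),(445,20)])*.64,.018); print([Ro.from_euler("z",-TY,degrees=True).apply(a-TC).round(4) for a in q])
E
python3 -m handwheel '-0.1 -0.3 0.1 -0.002 0.001 0.012 0; -0.1 -0.3 0.1 -0.004 0.001 0.024 0; -0.1 -0.3 0.1 -0.004 0.001 0.024 0; -0.1 -0.3 0.1 -0.004 0.001 0.024 0'
python3 -m handwheel '0 0 0 0 0 0.0015 0; 0 0 0 0 0 0.0015 0'
python3 -m handwheel '0 0 0 0 0 0.001 0; 0 0 0 0 0 0.001 0'
python3 - <<'E'
from h import *
print(edge_now())
E
```

```text
[array([-0.1281,  0.0906,  0.018 ]), array([-0.1279, -0.0864,  0.018 ]), array([-0.0162, -0.0162,  0.018 ])]
t: 7.35
ee_pos: [0.4675, 0.0305, 0.0606]
ee_rot: [0.002, 0.997, -0.063, 0.033]
ft_force: [-1.0, 0.2, -0.9]
width: 0.203
grasp_force: 59.3
t: 7.55
ee_pos: [0.4683, 0.0306, 0.0598]
ee_rot: [0.002, 0.997, -0.063, 0.033]
ft_force: [-0.1, -0.8, -1.5]
width: 0.203
grasp_force: 59.3
t: 7.75
ee_pos: [0.4683, 0.0306, 0.0588]
ee_rot: [0.002, 0.997, -0.063, 0.033]
ft_force: [0.4, 0.7, -2.2]
width: 0.203
grasp_force: 59.3
(array([-0.0514, -0.0005,  0.0037]), array([-7.24,  4.14,  0.52]), array([ 0.4,  0.7, -2.2]), array([ 0.01,  0.09, -0.01]))
```

```bash
python3 -m handwheel '0 0 0 0 0 0.001 0; 0 0 0 0 0 0.001 0'
python3 -m handwheel '0 0 0 0 0 0.001 0; 0 0 0 0 0 0.001 0'
```

```text
t: 7.95
ee_pos: [0.4686, 0.0306, 0.0582]
ee_rot: [0.002, 0.997, -0.063, 0.034]
ft_force: [-2.4, -0.1, 2.7]
width: 0.204
grasp_force: 60.1
t: 8.15
ee_pos: [0.4685, 0.0306, 0.0576]
ee_rot: [0.002, 0.997, -0.063, 0.033]
ft_force: [-5.0, -0.1, 7.8]
width: 0.199
grasp_force: 60.8
```

```bash
python3 -m handwheel '0 0 0 0.003 0 -0.0003 0; 0 0 0 0.006 0 -0.0001 0; 0 0 0 0.01 0 0.0002 0; 0 0 0 0.015 0 0.0005 0; 0 0 0 0.02 0 0.0008 0; 0 0 0 0.025 0 0.0012 0; 0 0 0 0.03 0 0.0015 0'
python3 - <<'E'
from h import *
print(edge_now())
E
```

```text
t: 8.85
ee_pos: [0.4985, 0.027, 0.0577]
ee_rot: [0.002, 0.997, -0.063, 0.033]
ft_force: [-5.0, 0.2, 7.6]
width: 0.203
grasp_force: 60.4
(array([-0.0209, -0.0002,  0.0027]), array([-7.23,  4.14,  0.53]), array([-5. ,  0.2,  7.6]), array([0.02, 0.46, 0.01]))
```

```bash
python3 -m handwheel '0 0 0 0.005 0 0 0; 0 0 0 0.01 0 0.0003 0; 0 0 0 0.015 0 0.0006 0; 0 0 0 0.02 0 0.0009 0; 0 0 0 0.025 0 0.0013 0; 0 0 0 0.03 0 0.0016 0; 0 0 0 0.035 0 0.002 0; 0 0 0 0.04 0 0.0023 0; 0 0 0 0.045 0 0.0026 0; 0 0 0 0.05 0 0.003 0'
python3 - <<'E'
from h import *
print(edge_now()); cv2.imwrite("pics/w6.png",cv2.cvtColor(imaging.snapshot("wrist"),cv2.COLOR_RGB2BGR))
E
```

```text
t: 9.85
ee_pos: [0.5481, 0.0206, 0.0578]
ee_rot: [0.002, 0.997, -0.063, 0.033]
ft_force: [-3.9, 0.4, 6.8]
width: 0.203
grasp_force: 60.4
(array([ 0.029 , -0.0005,  0.0027]), array([-7.24,  4.16,  0.52]), array([-3.9,  0.4,  6.8]), array([0.04, 0.54, 0.01]))
```

```bash
python3 -m handwheel '0 0 0 0.005 0 0.0002 0; 0 0 0 0.01 0 0.0005 0; 0 0 0 0.015 0 0.0008 0; 0 0 0 0.02 0 0.0011 0; 0 0 0 0.025 0 0.0014 0; 0 0 0 0.03 0 0.0017 0; 0 0 0 0.035 0 0.002 0; 0 0 0 0.04 0 0.0024 0; 0 0 0 0.045 0 0.0027 0; 0 0 0 0.05 0 0.0031 0'
python3 - <<'E'
from h import *
print(edge_now()); im=cv2.cvtColor(imaging.snapshot("wrist"),cv2.COLOR_RGB2BGR); cv2.imwrite("pics/w7.png",im); a=cv2.imread("pics/w6.png")
cv2.imwrite("pics/w67.png",np.hstack([cv2.resize(q[:260,100:412],None,fx=1.28,fy=1.28,interpolation=cv2.INTER_CUBIC) for q in (a,im)]))
E
```

```text
t: 10.9
ee_pos: [0.5977, 0.0142, 0.0579]
ee_rot: [0.002, 0.997, -0.063, 0.033]
ft_force: [-4.8, -0.1, 6.8]
width: 0.205
grasp_force: 60.4
(array([ 0.079 , -0.0006,  0.0028]), array([-7.24,  4.17,  0.52]), array([-4.8, -0.1,  6.8]), array([0.09, 0.57, 0.  ]))
```

View pics/w67.png

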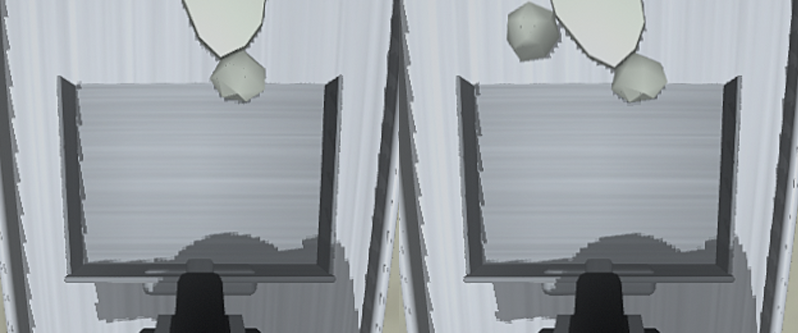

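The pair of crops shows chip_2 riding the scoop's edge at (238,78), then at (640,78). It is pushing the plate piece toward the lip, and chip_1 is ahead at (533,32); all three are within the pan's width.

```bash
python3 -m handwheel '0 0 0 0.003 0 0.0001 0; 0 0 0 0.006 0 0.0003 0; 0 0 0 0.009 0 0.0005 0; 0 0 0 0.012 0 0.0006 0; 0 0 0 0.015 0 0.0008 0; 0 0 0 0.018 0 0.001 0; 0 0 0 0.021 0 0.0012 0'
python3 - <<'E'
from h import *
print(edge_now())
E
python3 -m handwheel '0 0 0 0.003 0 0.0002 0; 0 0 0 0.006 0 0.0004 0; 0 0 0 0.009 0 0.0006 0; 0 0 0 0.012 0 0.0008 0'
python3 - <<'E'
from h import *
print(edge_now())
cv2.imwrite("pics/w8.png",cv2.cvtColor(imaging.snapshot("wrist"),cv2.COLOR_RGB2BGR))
E
```

```text
t: 11.65
ee_pos: [0.6183, 0.0116, 0.0579]
ee_rot: [0.002, 0.997, -0.063, 0.033]
ft_force: [-4.1, 0.5, 5.6]
width: 0.202
grasp_force: 60.3
(array([ 0.0998, -0.0006,  0.0028]), array([-7.24,  4.18,  0.52]), array([-4.1,  0.5,  5.6]), array([ 0.01,  0.51, -0.  ]))
t: 12.05
ee_pos: [0.6301, 0.0101, 0.058]
ee_rot: [0.002, 0.997, -0.063, 0.033]
ft_force: [-4.9, 0.1, 5.9]
width: 0.202
grasp_force: 60.3
(array([ 0.1116, -0.0005,  0.0028]), array([-7.24,  4.2 ,  0.52]), array([-4.9,  0.1,  5.9]), array([0.13, 0.69, 0.03]))
```

```bash
python3 -m handwheel '0 0 0 0.002 0 0.0001 0; 0 0 0 0.004 0 0.0003 0; 0 0 0 0.006 0 0.0004 0; 0 0 0 0.008 0 0.0006 0; 0 0 0 0.010 0 0.0007 0'
python3 -m handwheel '0 0 0 0.001 0 0.0001 0; 0 0 0 0.002 0 0.0002 0'
python3 - <<'E'
from h import *
print(edge_now())
im=cv2.cvtColor(imaging.snapshot("wrist"),cv2.COLOR_RGB2BGR); cv2.imwrite("pics/w9.png",im); a=cv2.imread("pics/w8.png")
cv2.imwrite("pics/w89.png",np.hstack([cv2.resize(q[:260,100:412],None,fx=1.28,fy=1.28,interpolation=cv2.INTER_CUBIC) for q in (a,im)]))
E
```

```text
t: 12.6
ee_pos: [0.6398, 0.0089, 0.058]
ee_rot: [0.002, 0.997, -0.063, 0.033]
ft_force: [-5.5, -0.2, 5.0]
width: 0.202
grasp_force: 60.6
t: 12.8
ee_pos: [0.6419, 0.0087, 0.058]
ee_rot: [0.002, 0.997, -0.063, 0.033]
ft_force: [-4.9, 0.3, 6.4]
width: 0.202
grasp_force: 60.5
(array([ 0.1235, -0.0005,  0.0028]), array([-7.24,  4.21,  0.53]), array([-4.9,  0.3,  6.4]), array([0.09, 0.62, 0.04]))
```

View pics/w89.png

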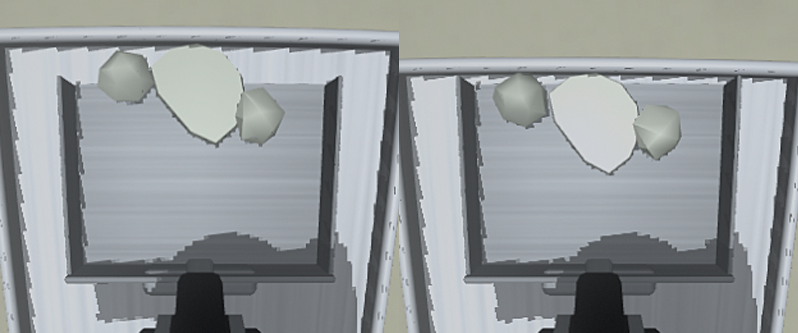

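The crops show all three pieces on the pan against the far lip: chip_1 at (521,98), the plate piece at (595,120) and chip_2 at (658,132). Contact force is about 5 N.

```bash
python3 - <<'E'
from h import *
for x,z,d in [(.1235,.005,2),(.123,.008,0),(.1225,.014,-3),(.122,.021,-6),(.1215,.028,-9),(.121,.035,-12),(.12,.042,-15),(.12,.06,-15),(.12,.08,-15),(.12,.10,-15)]: print(cmd(*edge_pose(tray(x,-.0005,z),TY,d)))
E
```

```text
[ 7.8000e-03  2.2241e+00 -1.2800e-02 -2.5000e-03  1.0000e-04  1.5000e-03]
[ 8.0000e-03  4.2241e+00 -1.2600e-02 -4.7000e-03  1.0000e-04  1.8000e-03]
[ 8.4000e-03  7.2241e+00 -1.2400e-02 -7.5000e-03  1.0000e-04  1.0000e-03]
[ 8.70000e-03  1.02241e+01 -1.22000e-02 -1.00000e-02  1.00000e-04
 -7.00000e-04]
[ 9.00000e-03  1.32241e+01 -1.20000e-02 -1.22000e-02  1.00000e-04
 -2.20000e-03]
[ 9.30000e-03  1.62241e+01 -1.18000e-02 -1.41000e-02  1.00000e-04
 -3.70000e-03]
[ 9.70000e-03  1.92241e+01 -1.15000e-02 -1.62000e-02  1.00000e-04
 -5.10000e-03]
[ 9.70000e-03  1.92241e+01 -1.15000e-02 -1.50000e-02  1.00000e-04
 -2.31000e-02]
[ 9.70000e-03  1.92241e+01 -1.15000e-02 -1.37000e-02  1.00000e-04
 -4.30000e-02]
[ 9.70000e-03  1.92241e+01 -1.15000e-02 -1.24000e-02  1.00000e-04
 -6.30000e-02]
```

```bash
python3 -m handwheel '0 2.2 0 -0.0025 0 0.0015 0; 0 4.2 0 -0.0047 0 0.0018 0; 0 7.2 0 -0.0075 0 0.001 0; 0 10.2 0 -0.01 0 -0.0007 0; 0 13.2 0 -0.0122 0 -0.0022 0; 0 16.2 0 -0.0141 0 -0.0037 0; 0 19.2 0 -0.0162 0 -0.0051 0; 0 19.2 0 -0.0155 0 -0.015 0; 0 19.2 0 -0.015 0 -0.023 0; 0 19.2 0 -0.0145 0 -0.033 0'
python3 -m handwheel '0 0 0 0.0014 0 -0.015 0; 0 0 0 0.0028 0 -0.03 0; 0 0 0 0.0045 0 -0.05 0; 0 0 0 0.006 0 -0.065 0; 0 0 0 0.006 0 -0.065 0'
python3 - <<'E'
from h import *
print(edge_now(),bot.read_state()["qpos"].round(2))
im=cv2.cvtColor(imaging.snapshot("wrist"),cv2.COLOR_RGB2BGR); cv2.imwrite("pics/w10.png",im)
a=cv2.imread("pics/w9.png")
for q in (a,im):  # pan region brightness/warmth of pieces
    h=q[40:215,140:375].astype(int); mk=((h[...,1]-h[...,0])>4).astype(np.uint8); n,_,st,c=cv2.connectedComponentsWithStats(mk); print([(st[i,4],(c[i]+[140,40]).round().tolist()) for i in range(1,n) if st[i,4]>60])
E
```

```text
t: 13.85
ee_pos: [0.6267, 0.0105, 0.091]
ee_rot: [0.013, 0.978, -0.062, 0.199]
ft_force: [0.6, 0.3, -2.7]
width: 0.205
grasp_force: 59.2
t: 14.35
ee_pos: [0.6084, 0.0133, 0.1562]
ee_rot: [0.012, 0.977, -0.062, 0.202]
ft_force: [0.2, 0.9, -2.2]
width: 0.202
grasp_force: 59.4
(array([ 1.026e-01, -1.000e-04,  1.369e-01]), array([ -7.5 , -15.25,  -1.88]), array([ 0.2,  0.9, -2.2]), array([ 0.13,  0.64, -0.  ])) [-0.27  0.01  0.15  2.02  0.14  0.71 -1.91]
[(np.int32(1269), [263.0, 42.0]), (np.int32(1154), [194.0, 77.0]), (np.int32(1747), [287.0, 90.0])]
[(np.int32(8095), [253.0, 89.0]), (np.int32(93), [365.0, 42.0]), (np.int32(903), [195.0, 86.0]), (np.int32(1997), [284.0, 114.0])]
```

```bash
cat >> h.py <<'E'
def plan(keys,n,every=10,p0=None,R0=None):
    """keys: list of (E,yaw,d); smooth interpolation in n rows; print rows per call"""
    s=bot.read_state(); p=s["ee_pos"] if p0 is None else p0; R=quat(s["ee_rot"]) if R0 is None else R0
    for i in range(1,n+1):
        u=i/n; u=u*u*(3-2*u); a,b=[np.r_[k[0],k[1],k[2]] for k in keys]; q=a+(b-a)*u
        P,RR=edge_pose(q[:3],q[3],q[4]); c=cmd(P,RR,p,R)
        if i%every==0 or i==n: pass
        print(*[f"{v:.1f}" for v in c[:3]],*[f"{v:.3f}" for v in c[3:]],0,sep=" ",end="; ")
        if i%every==0: p,R=P,RR; print("\n")
E
python3 - <<'E'
from h import *
s=bot.read_state(); R=quat(s["ee_rot"]); E=s["ee_pos"]+R.apply(PT+RT.apply([.0425,0,0])); y=edge_now()[1]
print(E,y)
plan([(E,y[0],y[1]),((.498,-.328,.20),60,-15)],30)
E
```

```text
[ 7.16949178e-01 -1.02523435e-04  1.34866493e-01] [ -7.5  -15.11  -1.9 ]
-0.1 -0.1 0.0 -0.000 0.001 -0.001 0; 0.2 -0.1 -0.6 -0.002 0.006 -0.002 0; 0.6 -0.1 -1.5 -0.004 0.013 -0.004 0; 1.1 -0.1 -2.8 -0.006 0.023 -0.006 0; 1.8 -0.1 -4.4 -0.009 0.035 -0.010 0; 2.6 -0.1 -6.2 -0.013 0.050 -0.013 0; 3.5 -0.1 -8.3 -0.017 0.066 -0.018 0; 4.5 -0.1 -10.7 -0.021 0.084 -0.022 0; 5.6 -0.1 -13.2 -0.026 0.103 -0.027 0; 6.7 -0.2 -15.9 -0.030 0.124 -0.032 0; 

1.2 -0.0 -2.8 -0.010 0.019 -0.007 0; 2.5 -0.0 -5.8 -0.020 0.038 -0.015 0; 3.7 -0.0 -8.8 -0.030 0.059 -0.023 0; 5.0 -0.0 -11.8 -0.040 0.079 -0.031 0; 6.4 -0.0 -15.0 -0.050 0.099 -0.038 0; 7.7 -0.0 -18.1 -0.059 0.120 -0.046 0; 9.0 -0.0 -21.1 -0.068 0.140 -0.053 0; 10.3 -0.0 -24.1 -0.077 0.159 -0.060 0; 11.5 -0.0 -27.1 -0.085 0.178 -0.067 0; 12.7 -0.1 -29.9 -0.092 0.196 -0.073 0; 

1.1 -0.0 -2.7 -0.014 0.010 -0.009 0; 2.2 -0.0 -5.2 -0.027 0.019 -0.017 0; 3.2 -0.0 -7.5 -0.038 0.027 -0.025 0; 4.1 -0.0 -9.6 -0.049 0.035 -0.032 0; 4.9 -0.0 -11.5 -0.058 0.041 -0.038 0; 5.6 -0.0 -13.1 -0.066 0.047 -0.043 0; 6.1 -0.0 -14.4 -0.072 0.051 -0.047 0; 6.5 -0.0 -15.3 -0.076 0.055 -0.050 0; 6.8 -0.0 -15.9 -0.079 0.057 -0.052 0; 6.8 -0.0 -16.1 -0.080 0.057 -0.052 0;
```

```bash
python3 -m handwheel '0 0 0 0 0.001 -0.001 0; 0.2 0 -0.6 -0.002 0.006 -0.002 0; 0.6 0 -1.5 -0.004 0.013 -0.004 0; 1.1 0 -2.8 -0.006 0.023 -0.006 0; 1.8 0 -4.4 -0.009 0.035 -0.01 0; 2.6 0 -6.2 -0.013 0.05 -0.013 0; 3.5 0 -8.3 -0.017 0.066 -0.018 0; 4.5 0 -10.7 -0.021 0.084 -0.022 0; 5.6 0 -13.2 -0.026 0.103 -0.027 0; 6.7 0 -15.9 -0.03 0.124 -0.032 0'
python3 -m handwheel '1.2 0 -2.8 -0.01 0.019 -0.007 0; 2.5 0 -5.8 -0.02 0.038 -0.015 0; 3.7 0 -8.8 -0.03 0.059 -0.023 0; 5 0 -11.8 -0.04 0.079 -0.031 0; 6.4 0 -15 -0.05 0.099 -0.038 0; 7.7 0 -18.1 -0.059 0.12 -0.046 0; 9 0 -21.1 -0.068 0.14 -0.053 0; 10.3 0 -24.1 -0.077 0.159 -0.06 0; 11.5 0 -27.1 -0.085 0.178 -0.067 0; 12.7 0 -29.9 -0.092 0.196 -0.073 0'
python3 - <<'E'
from h import *
s=bot.read_state(); R=quat(s["ee_rot"]); E=s["ee_pos"]+R.apply(PT+RT.apply([.0425,0,0])); y=edge_now()[1]
print(E,y,s["qpos"].round(2))
plan([(E,y[0],y[1]),((.498,-.328,.20),60,-15)],10)
E
```

```text
t: 15.4
ee_pos: [0.5494, -0.1057, 0.1688]
ee_rot: [-0.017, 0.976, 0.087, 0.198]
ft_force: [-0.2, -0.1, -2.3]
width: 0.205
grasp_force: 59.2
t: 16.4
ee_pos: [0.4722, -0.3194, 0.2006]
ee_rot: [-0.071, 0.913, 0.356, 0.185]
ft_force: [0.7, -1.3, -2.2]
width: 0.202
grasp_force: 59.2
[ 0.55277077 -0.24450944  0.18034111] [ 43.61 -10.96  10.14] [ 0.14  0.18  0.73  1.79 -0.55  1.27  0.22]
0.6 -3.8 -1.3 0.002 0.004 -0.008 0; 1.1 -3.5 -2.5 -0.004 0.008 -0.011 0; 1.7 -3.1 -4.2 -0.014 0.014 -0.017 0; 2.6 -2.5 -6.3 -0.025 0.021 -0.023 0; 3.5 -1.9 -8.5 -0.037 0.030 -0.030 0; 4.5 -1.3 -10.7 -0.049 0.038 -0.037 0; 5.4 -0.7 -12.8 -0.060 0.045 -0.044 0; 6.1 -0.3 -14.4 -0.069 0.052 -0.049 0; 6.7 0.0 -15.6 -0.075 0.056 -0.052 0; 6.9 0.1 -16.0 -0.077 0.057 -0.053 0;
```

```bash
python3 -m handwheel '1.1 0 -2.7 -0.012 0.01 -0.009 0; 2.2 0 -5.2 -0.025 0.019 -0.017 0; 3.2 0 -7.5 -0.036 0.027 -0.025 0; 4.1 0 -9.6 -0.047 0.035 -0.032 0; 4.9 0 -11.5 -0.056 0.041 -0.038 0; 5.6 0 -13.1 -0.064 0.047 -0.043 0; 6.1 0 -14.4 -0.07 0.051 -0.047 0; 6.5 0 -15.3 -0.074 0.055 -0.05 0; 6.8 0 -16 -0.077 0.057 -0.052 0; 6.8 0 -16 -0.077 0.057 -0.052 0'
python3 - <<'E'
from h import *
s=bot.read_state(); R=quat(s["ee_rot"]); E=s["ee_pos"]+R.apply(PT+RT.apply([.0425,0,0])); y=edge_now()[1]
print(E,y,s["qpos"].round(2),s["ft_force"])
im=cv2.cvtColor(imaging.snapshot("wrist"),cv2.COLOR_RGB2BGR); cv2.imwrite("pics/w11.png",im)
h=im[40:230,140:375].astype(int); mk=((h[...,1]-h[...,0])>4).astype(np.uint8); n,_,st,c=cv2.connectedComponentsWithStats(mk); print([(st[i].tolist(),(c[i]+[140,40]).round().tolist()) for i in range(1,n) if st[i,4]>60])
E
```

```text
t: 17.4
ee_pos: [0.4442, -0.4219, 0.2186]
ee_rot: [-0.099, 0.849, 0.489, 0.172]
ft_force: [-1.2, 0.1, -2.4]
width: 0.202
grasp_force: 59.3
[ 0.49894149 -0.32640522  0.19847991] [60.73 -7.44 12.97] [ 0.39  0.43  0.72  1.5  -0.61  1.56  0.65] [-1.23543158  0.07637835 -2.38601145]
[([0, 0, 73, 190, 3169], [158.0, 131.0]), ([159, 0, 76, 190, 3687], [356.0, 131.0]), ([34, 27, 40, 35, 944], [194.0, 84.0]), ([79, 42, 102, 59, 3231], [272.0, 110.0])]
```

```bash
sed -i 's/Rs.as_euler("zyx"/Rs.as_euler("ZYX"/' h.py; python3 - <<'E'
from h import *
print(edge_now())
plan([((.498,-.328,.20),60,-15),((.498,-.328,.115),60,65)],24,8)
E
```

```text
(array([-0.0734, -0.3508,  0.1986]), array([ 5.989e+01, -1.495e+01, -2.000e-02]), array([ 0.5,  0.2, -3.1]), array([-0.67,  0.34, -0.02]))
0.1 -0.4 -0.1 -0.002 0.000 -0.002 0; 0.1 -1.5 -0.1 -0.001 0.000 -0.003 0; 0.1 -3.4 -0.1 0.001 0.000 -0.004 0; 0.1 -5.9 -0.1 0.003 0.000 -0.006 0; 0.1 -8.9 -0.1 0.005 0.000 -0.007 0; 0.1 -12.4 -0.1 0.009 0.000 -0.009 0; 0.0 -16.4 -0.1 0.013 0.000 -0.010 0; 0.0 -20.7 -0.1 0.017 0.000 -0.011 0; 

0.0 -4.6 -0.0 0.005 -0.000 -0.002 0; 0.0 -9.4 -0.0 0.011 0.000 -0.004 0; 0.0 -14.3 -0.0 0.017 0.000 -0.006 0; 0.0 -19.3 -0.0 0.025 0.000 -0.007 0; 0.0 -24.2 -0.0 0.033 -0.000 -0.007 0; 0.0 -29.2 -0.0 0.041 0.000 -0.007 0; 0.0 -33.9 -0.0 0.049 -0.000 -0.006 0; 0.0 -38.5 -0.0 0.057 0.000 -0.004 0; 

-0.0 -4.3 0.0 0.008 0.000 -0.003 0; -0.0 -8.2 -0.0 0.015 -0.000 -0.006 0; -0.0 -11.8 0.0 0.022 0.000 -0.008 0; 0.0 -14.8 -0.0 0.028 0.000 -0.009 0; 0.0 -17.3 0.0 0.033 0.000 -0.010 0; -0.0 -19.2 0.0 0.037 -0.000 -0.011 0; -0.0 -20.3 0.0 0.040 0.000 -0.011 0; -0.0 -20.7 -0.0 0.041 -0.000 -0.011 0;
```

```bash
python3 -m handwheel '0 -1.5 0 -0.001 0 -0.003 0; 0 -3.4 0 0.001 0 -0.004 0; 0 -5.9 0 0.003 0 -0.006 0; 0 -8.9 0 0.005 0 -0.007 0; 0 -12.4 0 0.009 0 -0.009 0; 0 -16.4 0 0.013 0 -0.01 0; 0 -20.7 0 0.017 0 -0.011 0'
python3 - <<'E'
from h import *
print(edge_now(),bot.read_state()["qpos"].round(2))
E
python3 -m handwheel '0 -4.6 0 0.005 0 -0.002 0; 0 -9.4 0 0.011 0 -0.004 0; 0 -14.3 0 0.017 0 -0.006 0; 0 -19.3 0 0.025 0 -0.007 0; 0 -24.2 0 0.033 0 -0.007 0; 0 -29.2 0 0.041 0 -0.007 0; 0 -33.9 0 0.049 0 -0.006 0; 0 -38.5 0 0.057 0 -0.004 0'
python3 - <<'E'
from h import *
print(edge_now(),bot.read_state()["qpos"].round(2))
R0=quat(bot.read_state()["ee_rot"])
for d in (60,70): print(cmd(*edge_pose((.498,-.328,.115),60,d)))
E
```

```text
t: 18.15
ee_pos: [0.4504, -0.4109, 0.2367]
ee_rot: [-0.008, 0.866, 0.499, 0.017]
ft_force: [-0.7, 0.5, -2.1]
width: 0.205
grasp_force: 59.3
(array([-0.0743, -0.353 ,  0.1788]), array([59.89,  5.88, -0.12]), array([-0.7,  0.5, -2.1]), array([-0.12,  0.1 ,  0.03])) [ 0.08  0.29  0.78  1.57 -0.24  1.38  0.37]
t: 18.95
ee_pos: [0.48, -0.3605, 0.2428]
ee_rot: [0.157, 0.823, 0.475, -0.269]
ft_force: [0.7, -0.5, -1.4]
width: 0.203
grasp_force: 59.4
(array([-0.0733, -0.3515,  0.1379]), array([59.84, 44.26, -0.25]), array([ 0.7, -0.5, -1.4]), array([ 0.71, -0.41,  0.01])) [-0.4   0.34  0.79  1.65  0.39  1.36 -0.25]
[ 1.39300e-01 -1.57429e+01 -1.12100e-01  3.22000e-02 -1.00000e-04
 -3.40000e-03]
[ 1.29700e-01 -2.57429e+01 -1.24500e-01  4.80000e-02 -1.00000e-04
 -1.49000e-02]
```

```bash
python3 -m handwheel '0 -4 0 0.008 0 -0.001 0; 0 -8 0 0.016 0 -0.002 0; 0 -12 0 0.024 0 -0.003 0; 0 -15.7 0 0.032 0 -0.004 0; 0 -20.7 0 0.04 0 -0.009 0; 0 -25.7 0 0.048 0 -0.015 0; 0 -25.7 0 0.048 0 -0.015 0; 0 -25.7 0 0.048 0 -0.015 0; 0 -25.7 0 0.048 0 -0.015 0; 0 -25.7 0 0.048 0 -0.015 0'
python3 - <<'E'
from h import *
print(edge_now(),bot.read_state()["qpos"].round(2))
im=cv2.cvtColor(imaging.snapshot("wrist"),cv2.COLOR_RGB2BGR); cv2.imwrite("pics/w12.png",im)
t=cv2.cvtColor(imaging.snapshot("top"),cv2.COLOR_RGB2BGR); cv2.imwrite("pics/t12.png",t)
h=im[40:215,140:375].astype(int); mk=((h[...,1]-h[...,0])>4).astype(np.uint8); n,_,st,c=cv2.connectedComponentsWithStats(mk); print([(st[i].tolist(),(c[i]+[140,40]).round().tolist()) for i in range(1,n) if st[i,4]>60])
print(im[60:220:16,150:370:18].mean(2).astype(int))
E
```

```text
t: 19.95
ee_pos: [0.5018, -0.3224, 0.2271]
ee_rot: [0.257, 0.744, 0.427, -0.445]
ft_force: [0.1, -0.1, -0.7]
width: 0.204
grasp_force: 59.5
(array([-0.0754, -0.3561,  0.1157]), array([59.3 , 69.79, -0.48]), array([ 0.1, -0.1, -0.7]), array([ 1.07, -0.61, -0.03])) [-0.55  0.62  0.79  1.64  0.58  1.47 -0.5 ]
[([0, 0, 51, 110, 1073], [150.0, 83.0]), ([179, 0, 56, 135, 1773], [364.0, 98.0]), ([0, 126, 13, 49, 147], [149.0, 193.0]), ([220, 165, 15, 10, 64], [365.0, 211.0])]
[[154 155  96  80  95  96  96  95  93  77 107 153 129]
 [ 69 143 146 147 147 121 119 120 148 148 146 146 130]
 [ 68 142 144 147 147 147 120 116 146 144 140 140 133]
 [ 70 143 145 146 148 149 122 146 149 149 147 147 160]
 [ 96 113 116 118 118 119 119 118 118 116 114 114 157]
 [128 114 116 118 119 120 121 121 121 120 119 119 155]
 [133 111 112 113 114 115 116 115 116 116 115 114 153]
 [136 112 111 112 112 112 112 112 112 112 111 111 156]
 [143 112 111 113 113 114 114 114 114 114 114  71  27]
 [145 111 110 111 111 110  90 110 110 110 110  62  30]]
```

```bash
python3 - <<'E'
from h import *
plan([((.498,-.328,.115),60,70),((.498,-.328,.20),60,0)],14,7)
print('---')
P,R=edge_pose((.498,-.328,.20),60,0)
plan([((.498,-.328,.20),60,0),(tray(.055,0,.12),TY,0)],20,10,P,R)
E
```

```text
-0.1 0.8 -0.2 -0.000 0.000 -0.002 0; -0.1 3.7 -0.2 -0.006 0.000 0.002 0; -0.1 8.1 -0.2 -0.015 0.000 0.007 0; -0.1 13.7 -0.2 -0.025 0.000 0.013 0; -0.1 20.2 -0.2 -0.036 0.000 0.022 0; -0.1 27.4 -0.2 -0.046 0.000 0.032 0; -0.1 34.8 -0.2 -0.054 0.001 0.042 0; 

-0.0 7.4 0.0 -0.011 0.000 0.005 0; -0.0 14.6 -0.0 -0.021 -0.000 0.010 0; -0.0 21.1 -0.0 -0.028 -0.000 0.015 0; -0.0 26.7 0.0 -0.032 -0.000 0.020 0; -0.0 31.1 -0.0 -0.035 -0.000 0.024 0; -0.0 34.0 -0.0 -0.037 -0.000 0.026 0; -0.0 35.0 -0.0 -0.038 -0.000 0.027 0; 

---
-0.1 0.0 0.5 0.003 -0.001 0.001 0; -0.3 0.0 1.9 0.010 -0.004 0.004 0; -0.6 0.0 4.0 0.022 -0.008 0.008 0; -1.0 0.0 6.9 0.038 -0.014 0.014 0; -1.5 -0.0 10.4 0.058 -0.021 0.021 0; -2.0 -0.0 14.4 0.081 -0.029 0.029 0; -2.6 0.0 18.7 0.107 -0.038 0.038 0; -3.3 0.0 23.4 0.135 -0.047 0.047 0; -4.0 0.0 28.3 0.165 -0.056 0.058 0; -4.7 -0.0 33.3 0.197 -0.065 0.068 0; 

-0.7 0.0 5.0 0.022 -0.025 0.009 0; -1.4 0.0 9.8 0.044 -0.050 0.018 0; -2.0 0.0 14.5 0.066 -0.074 0.027 0; -2.7 0.0 18.9 0.087 -0.096 0.035 0; -3.2 0.0 22.9 0.107 -0.116 0.043 0; -3.7 0.0 26.4 0.125 -0.134 0.050 0; -4.1 0.0 29.2 0.140 -0.148 0.055 0; -4.4 0.0 31.4 0.151 -0.158 0.059 0; -4.6 0.0 32.8 0.158 -0.165 0.062 0; -4.7 0.0 33.3 0.161 -0.167 0.063 0;
```

```bash
python3 -m handwheel '0 3.7 0 -0.006 0 0.002 0; 0 8.1 0 -0.015 0 0.007 0; 0 13.7 0 -0.025 0 0.013 0; 0 20.2 0 -0.036 0 0.022 0; 0 27.4 0 -0.046 0 0.032 0; 0 34.8 0 -0.054 0 0.042 0'
python3 -m handwheel '0 7.4 0 -0.011 0 0.005 0; 0 14.6 0 -0.021 0 0.01 0; 0 21.1 0 -0.028 0 0.015 0; 0 26.7 0 -0.032 0 0.02 0; 0 31.1 0 -0.035 0 0.024 0; 0 34 0 -0.037 0 0.026 0; 0 35 0 -0.038 0 0.027 0'
python3 - <<'E'
from h import *
print(edge_now())
im=cv2.cvtColor(imaging.snapshot("wrist"),cv2.COLOR_RGB2BGR); cv2.imwrite("pics/w13.png",im)
h=im[40:215,140:375].astype(int); mk=((h[...,1]-h[...,0])>4).astype(np.uint8); n,_,st,c=cv2.connectedComponentsWithStats(mk); print([(st[i].tolist(),(c[i]+[140,40]).round().tolist()) for i in range(1,n) if st[i,4]>60])
print(im[70:205:15,170:350:18].mean(2).astype(int))
E
python3 -m handwheel '0 0 0.5 0.003 -0.001 0.001 0; -0.3 0 1.9 0.01 -0.004 0.004 0; -0.6 0 4 0.022 -0.008 0.008 0; -1 0 6.9 0.038 -0.014 0.014 0; -1.5 0 10.4 0.058 -0.021 0.021 0; -2 0 14.4 0.081 -0.029 0.029 0; -2.6 0 18.7 0.107 -0.038 0.038 0; -3.3 0 23.4 0.135 -0.047 0.047 0; -4 0 28.3 0.165 -0.056 0.058 0; -4.7 0 33.3 0.197 -0.065 0.068 0'
python3 - <<'E'
from h import *
t=cv2.cvtColor(imaging.snapshot("top"),cv2.COLOR_RGB2BGR); cv2.imwrite("pics/t13.png",t)
m=imaging.camera_model("top"); a=cv2.imread("pics/top0.png")
for q in (a,t):
  b=q[170:250,335:420].mean(2); mk=(b>125).astype(np.uint8)
  d=cv2.absdiff(q,a).max(2)[170:250,335:420]
  n,_,st,c=cv2.connectedComponentsWithStats((d>25).astype(np.uint8)); print([(st[i].tolist(),(c[i]+[335,170]).round().tolist()) for i in range(1,n) if st[i,4]>5])
print(edge_now(), bot.read_state()["t"])
E
```

```text
t: 20.65
ee_pos: [0.4709, -0.3758, 0.2552]
ee_rot: [0.117, 0.843, 0.485, -0.2]
ft_force: [0.4, -0.5, -1.9]
width: 0.202
grasp_force: 59.4
t: 21.35
ee_pos: [0.4451, -0.4177, 0.2473]
ee_rot: [-0.034, 0.866, 0.496, 0.059]
ft_force: [-1.0, -0.6, -1.6]
width: 0.205
grasp_force: 59.3
(array([-0.0763, -0.3556,  0.1993]), array([ 5.959e+01,  1.500e-01, -2.000e-02]), array([-1. , -0.6, -1.6]), array([-0.17,  0.15, -0.01]))
[([0, 0, 26, 175, 1851], [146.0, 120.0]), ([98, 0, 35, 12, 299], [255.0, 44.0]), ([208, 0, 27, 175, 2314], [367.0, 122.0]), ([142, 6, 22, 19, 329], [293.0, 55.0]), ([67, 8, 14, 17, 180], [213.0, 57.0])]
[[168 173 177 178 179 180 177 174 169 165]
 [165 172 176 178 178 178 175 171 166 162]
 [171 176 180 183 185 184 181 176 172 166]
 [175 181 184 186 186 186 182 179 174 167]
 [170 173 179 180 181 182 179 173 168 163]
 [167 171 177 179 179 179 176 173 170 166]
 [155 158 164 164 167 168 165 164 162 160]
 [159 161 163 164 165 165 164 163 161 159]
 [156 157 159 160 161 161 159 159 158 157]]
t: 22.4
ee_pos: [0.4948, -0.2027, 0.2066]
ee_rot: [-0.015, 0.972, 0.226, 0.068]
ft_force: [0.3, -0.2, -1.4]
width: 0.203
grasp_force: 59.4
[]
[([0, 0, 85, 80, 3217], [372.0, 226.0]), ([6, 11, 5, 3, 6], [343.0, 182.0]), ([0, 12, 5, 5, 16], [336.0, 184.0]), ([32, 19, 8, 8, 56], [371.0, 193.0]), ([15, 31, 12, 6, 40], [356.0, 204.0])]
(array([-0.009 , -0.1642,  0.1576]), array([26.44,  0.  ,  0.19]), array([ 0.5,  6.6, -1.4]), array([0.46, 0.11, 0.12])) 22.45
```

```bash
python3 -m handwheel '-0.7 0 5 0.022 -0.025 0.009 0; -1.4 0 9.8 0.044 -0.05 0.018 0; -2 0 14.5 0.066 -0.074 0.027 0; -2.7 0 18.9 0.087 -0.096 0.035 0; -3.2 0 22.9 0.107 -0.116 0.043 0; -3.7 0 26.4 0.125 -0.134 0.05 0; -4.1 0 29.2 0.14 -0.148 0.055 0; -4.4 0 31.4 0.151 -0.158 0.059 0; -4.6 0 32.8 0.158 -0.165 0.062 0; -4.7 0 33.3 0.161 -0.167 0.063 0'
python3 -m handwheel '0 0 0 0 0 0 0; 0 0 0 0 0 0 0'
python3 - <<'E'
from h import *
print(edge_now(), bot.read_state()["t"])
t=cv2.cvtColor(imaging.snapshot("top"),cv2.COLOR_RGB2BGR); cv2.imwrite("pics/t14.png",t)
m=imaging.camera_model("top"); a=cv2.imread("pics/top0.png"); d=cv2.absdiff(t,a).max(2)[170:250,335:420]
n,_,st,c=cv2.connectedComponentsWithStats((d>25).astype(np.uint8)); print([(st[i].tolist(),onz(m,[c[i]+[335,170]],.01)[0].round(3)) for i in range(1,n) if st[i,4]>5])
for z in (.04,.012): print(cmd(*edge_pose(tray(.055,0,z),TY,0)))
E
```

```text
t: 23.45
ee_pos: [0.5711, 0.0219, 0.1658]
ee_rot: [0.006, 0.996, -0.062, 0.069]
ft_force: [-0.0, 0.5, -1.3]
width: 0.204
grasp_force: 59.4
t: 23.65
ee_pos: [0.5711, 0.0183, 0.1661]
ee_rot: [0.006, 0.996, -0.064, 0.07]
ft_force: [-0.0, -0.1, -2.0]
width: 0.203
grasp_force: 59.4
(array([ 5.590e-02, -1.000e-04,  1.183e-01]), array([-7.32, -0.  , -0.19]), array([-0. , -0.1, -2. ]), array([0.06, 0.24, 0.03])) 23.65
[([32, 19, 8, 8, 56], array([ 0.555, -0.315,  0.01 ])), ([14, 23, 13, 16, 170], array([ 0.533, -0.271,  0.01 ])), ([18, 49, 6, 4, 17], array([ 0.478, -0.273,  0.01 ]))]
[ 0.2009 -0.0086 -0.1487 -0.0119 -0.0004  0.0775]
[ 0.2009 -0.0086 -0.1487 -0.0158 -0.0004  0.1052]
```

```bash
python3 -m handwheel '0.2 0 -0.15 -0.004 0 0.025 0; 0.2 0 -0.15 -0.008 0 0.055 0; 0.2 0 -0.15 -0.012 0 0.078 0; 0.2 0 -0.15 -0.014 0 0.092 0; 0.2 0 -0.15 -0.0155 0 0.104 0; 0.2 0 -0.15 -0.016 0 0.107 0; 0.2 0 -0.15 -0.016 0 0.107 0; 0.2 0 -0.15 -0.016 0 0.107 0'
python3 -m handwheel '0 0 0 -0.0003 0 0.002 0; 0 0 0 -0.0006 0 0.004 0; 0 0 0 -0.0006 0 0.004 0'
python3 -m handwheel '0 0 0 -0.0001 0 0.001 0; 0 0 0 -0.0003 0 0.002 0; 0 0 0 -0.0003 0 0.002 0'
python3 - <<'E'
from h import *
print(edge_now())
E
```

```text
t: 24.5
ee_pos: [0.5713, 0.0184, 0.0588]
ee_rot: [0.004, 0.996, -0.063, 0.071]
ft_force: [-0.4, 0.0, -1.1]
width: 0.205
grasp_force: 59.6
t: 24.8
ee_pos: [0.5702, 0.0185, 0.0537]
ee_rot: [0.004, 0.996, -0.062, 0.07]
ft_force: [-0.7, 0.7, -1.7]
width: 0.209
grasp_force: 59.6
t: 25.1
ee_pos: [0.5701, 0.0184, 0.0515]
ee_rot: [0.004, 0.996, -0.062, 0.069]
ft_force: [0.1, -0.1, -1.4]
width: 0.206
grasp_force: 59.6
(array([0.0549, 0.0002, 0.0037]), array([-7.18,  0.02,  0.  ]), array([ 0.1, -0.1, -1.4]), array([0.02, 0.21, 0.03]))
```

```bash
python3 -m handwheel '0 0 0 -0.0001 0 0.0007 0; 0 0 0 -0.0001 0 0.0007 0'
python3 -m handwheel '0 0 0 -0.0001 0 0.0007 0; 0 0 0 -0.0001 0 0.0007 0'
```

```text
t: 25.3
ee_pos: [0.5704, 0.0184, 0.0511]
ee_rot: [0.004, 0.996, -0.063, 0.07]
ft_force: [-0.3, -1.1, -0.5]
width: 0.202
grasp_force: 59.7
t: 25.5
ee_pos: [0.5704, 0.0184, 0.0511]
ee_rot: [0.004, 0.996, -0.063, 0.07]
ft_force: [-4.3, -0.3, 6.0]
width: 0.202
grasp_force: 60.6
```

```bash
python3 -m handwheel '0 0 0 0 0 0 0.03; 0 0 0 0 0 0 0.045; 0 0 0 0 0 0 0.05; 0 0 0 0 0 0 0.05; 0 0 0 0 0 0 0.05'
python3 -m handwheel '0 0 0 -0.002 0 -0.01 0.05; 0 0 0 -0.006 0 -0.03 0.05; 0 0 0 -0.012 0 -0.06 0.05; 0 0 0 -0.02 0 -0.1 0.05; 0 0 0 -0.028 0 -0.14 0.05; 0 0 0 -0.036 0 -0.18 0.05; 0 0 0 -0.036 0 -0.18 0.05; 0 0 0 -0.036 0 -0.18 0.05'
python3 - <<'E'
from h import *
print(bot.read_state()["ee_pos"],bot.read_state()["ft_force"])
m=imaging.camera_model("wrist"); im=cv2.cvtColor(imaging.snapshot("wrist"),cv2.COLOR_RGB2BGR); cv2.imwrite("pics/w15.png",im)
mt=imaging.camera_model("top"); t=cv2.cvtColor(imaging.snapshot("top"),cv2.COLOR_RGB2BGR); cv2.imwrite("pics/t15.png",t); a=cv2.imread("pics/top0.png")
# expected scoop wall-top corners vs darker pan in wrist image
g=im.mean(2); Rs=Ro.from_euler("z",TY,degrees=True); c=tray(.0125,0,.004)
P=np.array([(42.5,57,22),(42.5,-57,22),(-42.5,-57.5,26),(-42.5,57.5,26)])/1000
print(proj(m,Rs.apply(P)+c).round(0).tolist())
bx=g[:, :]; 
edges=cv2.Canny(im,40,120); L=cv2.HoughLinesP(edges,1,np.pi/360,30,minLineLength=50,maxLineGap=6); print(L[:,0].tolist()[:25])
# bystanders: differences in the top view away from arm
for n,(x,y) in dict(cruc=(.756,.26),beak=(.754,-.309),petri=(.386,.144),slide=(.382,-.157)).items():
    u,v=proj(mt,[(x,y,.015)])[0].astype(int); print(n,(cv2.absdiff(a,t).max(2)[v-16:v+16,u-16:u+16]>25).sum())
E
```

```text
t: 26.0
ee_pos: [0.5703, 0.0184, 0.0502]
ee_rot: [0.004, 0.996, -0.062, 0.07]
ft_force: [-0.1, 0.1, -0.3]
width: 0.586
grasp_force: 0.0
t: 26.8
ee_pos: [0.5104, 0.0261, 0.2252]
ee_rot: [0.003, 0.996, -0.062, 0.071]
ft_force: [0.3, 0.2, -0.8]
width: 0.586
grasp_force: 0.0
[0.51041755 0.02607761 0.22519106] [ 0.26597876  0.19952586 -0.80756425]
[[200.0, 34.0], [313.0, 34.0], [313.0, 120.0], [200.0, 120.0]]
[[330, 198, 332, 134], [170, 98, 173, 207], [338, 169, 340, 112], [174, 103, 177, 212], [334, 109, 335, 52], [179, 102, 180, 179], [338, 57, 340, 0], [6, 382, 87, 308], [212, 40, 312, 40], [450, 332, 511, 323], [444, 325, 506, 383], [221, 361, 319, 351], [383, 278, 444, 249], [270, 209, 331, 209], [202, 65, 202, 121], [341, 111, 342, 57], [419, 303, 485, 364], [177, 1, 177, 58], [380, 268, 438, 243], [451, 332, 502, 325]]
cruc 0
beak 0
petri 629
slide 0
```

```bash
python3 -m handwheel '0 0 0 0 0.05 -0.03 0.05; 0 0 0 0 0.1 -0.05 0.05; 0 0 0 0 0.15 -0.07 0.05; 0 0 0 0 0.2 -0.08 0.05; 0 0 0 0 0.24 -0.08 0.05; 0 0 0 0 0.24 -0.08 0.05; 0 0 0 0 0.24 -0.08 0.05; 0 0 0 0 0.24 -0.08 0.05'
python3 - <<'E'
from h import *
mt=imaging.camera_model("top"); t=cv2.cvtColor(imaging.snapshot("top"),cv2.COLOR_RGB2BGR); cv2.imwrite("pics/t16.png",t); a=cv2.imread("pics/top0.png")
for n,(x,y) in dict(cruc=(.756,.26),petri=(.386,.144)).items():
    u,v=proj(mt,[(x,y,.015)])[0].astype(int); print(n,(cv2.absdiff(a,t).max(2)[v-20:v+20,u-20:u+20]>25).sum())
g=t.astype(int); n,_,st,c=cv2.connectedComponentsWithStats((cv2.absdiff(a,t).max(2)>30).astype(np.uint8))
print([(st[i].tolist(),onz(mt,[c[i]],.01)[0][:2].round(3)) for i in range(1,n) if st[i,4]>15])
print(bot.read_state()["joint_vel"].round(2),bot.read_state()["ee_pos"])
E
```

```text
t: 27.7
ee_pos: [0.469, -0.2093, 0.3014]
ee_rot: [0.004, 0.996, -0.062, 0.068]
ft_force: [0.1, -0.4, 0.1]
width: 0.585
grasp_force: 0.0
cruc 0
petri 0
[([242, 130, 9, 9, 69], array([0.718, 0.027])), ([230, 149, 45, 48, 403], array([0.594, 0.017])), ([367, 189, 8, 8, 53], array([ 0.555, -0.315])), ([349, 193, 13, 16, 164], array([ 0.533, -0.272])), ([121, 196, 50, 52, 718], array([0.465, 0.308])), ([319, 218, 176, 166, 16520], array([ 0.265, -0.432])), ([291, 342, 24, 38, 449], array([ 0.104, -0.133])), ([284, 378, 9, 6, 38], array([ 0.05 , -0.084]))]
[-0.01 -0.   -0.01 -0.    0.   -0.    0.  ] [ 0.46918297 -0.20873344  0.30153157]
```

```bash
python3 -c "
from workcell import bot; print(bot.hand_in())"
```

```text
the job is handed in; nothing more can be done
None
```

I handed the job in at about 28 s: the camera checks show three objects in the bin and an empty scoop lying flat in the tray, released, and the four listed bystanders did not move; no verdict came back.

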